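Prop the topping box open

TASK

Lift the lid of the steel topping box by the black handle of the prop rod on its left side, swing the rod back over the metal strip and feel its foot down into the hole in the strip, then let go so that the rod holds the lid open. The hole stands a little differently along the strip each time: set the foot down on the strip gently and slide it along under light pressure until it drops in. Do not jam the rod hard against the strip, do not let the lid fall, and leave the ramekin and the salt shaker beside it where they stand.

Things in the scene. Friction and masses are not known exactly. Their poses are not given: they have to be found in the camera images.
- topping_box: Open steel box, 240 (x) x 280 (y) x 150 mm high, fixed to the counter, two garnish pans inside. Origin: centre of its underside; x points from its front to its hinge side, y to its left, z up. All positions below are in this frame. Outside its left wall, at y = 180 mm, runs the prop strip, an aluminium bar along x, 26 mm wide, its flat top at z = 120 mm.
- hole_range (a point): Middle of the range in which the hole can lie: x -14, y 180, z 120 mm (strip's top); axes as the box. The one hole (16 mm along x, 12 mm wide, 10 mm deep, closed bottom) is centred up to 15 mm in front of or behind this point, different each time. The strip's top reaches from 20 mm in front of the hole's centre to 58 mm behind it. The strip is clamped and does not move in use.
- lid_hinge (a point): Middle of the lid's hinge axis (along the box's y): x 110, y 0, z 155 mm; axes as the box. The lid carries the rod's pivot 200 mm in front of this axis, 10 mm above it (lid shut) and 180 mm to the left: at lid angle q the pivot is at x = 110 - 200 cos q + 10 sin q, z = 155 + 200 sin q + 10 cos q mm.
- lid (a joint): Lid's angle, rad: 0 shut, growing as its front edge rises (up to 1.2). Steel sheet 232 mm deep, 284 mm wide, 0.4 to 0.85 kg; falls shut unless held. The pivot can only follow its arc about the hinge: a hand that strays from the arc feels force along the lid. With the foot in the hole the lid stands at about 0.38 to 0.49, the rod tilted 0.2 to 0.54 (foot behind the pivot).
- prop_rod: Steel rod, 8 mm thick, swinging only in the plane y = 180 mm on a pivot with slight friction (0.03 N m). Origin: on the pivot; z along the rod to its handle, y = pivot axis = box's y. Tip of the round foot 150 mm below the pivot, black handle above it. Lid shut: it hangs nearly upright in front of the strip; keep it upright while lifting past the strip, then swing the foot back (+x).
- rod_handle (a point): Middle of the black handle, 55 mm above the pivot, axes as the rod. The handle is 24 mm (rod's x) x 14 mm (y) x 60 mm, from 16 to 76 mm above the pivot; pinch it from above, best across the 14 mm (fingers closing along the box's y). The lid's edge is 38 mm to its right, below it. Carrying the lid takes 3 to 7 N here.
- rod_foot (a point): Tip of the rod's round foot, 150 mm below the pivot; same axes as the rod.
- ramekin: White porcelain ramekin, 71 mm across, 44 mm high, to the left of the box; origin: centre of its underside. Leave it alone.
- shaker: Glass salt shaker with a metal cap, 44 mm across, 90 mm high, left of the box; origin: centre of its underside. Leave it alone.

How it is judged:
On the way:
1. the lid is lifted until the foot is clear above the strip, behind its hanging place (value of joint lid above 0.35 rad and z of rod_foot in the frame of topping_box above 0.122 m and x of rod_foot in the frame of topping_box above -0.05 m), for 0.1 s.
At the end, for the whole second after the job is handed in: The rod's foot stands in the hole: its tip is at least 6 mm below the strip's top (box z under 114 mm and over 105 mm) and between x = -40 and +12 mm of the box; the lid rests open on the rod at more than 0.28 rad, not moving (under 0.03 rad/s), with its weight on the strip (over 0.8 N) (z of rod_foot in the frame of topping_box between 0.105 and 0.114 m and x of rod_foot in the frame of topping_box between -0.04 and 0.012 m and value of joint lid above 0.28 rad and velocity of joint lid between -0.03 and 0.03 rad/s and contact force between prop_rod and topping_box above 0.8 N); the robot touches nothing.
It fails at once if the rod presses on the strip with more than 25 N (contact force between prop_rod and topping_box above 25 N).
It fails at once if the lid falls (faster than 1.2 rad/s) (velocity of joint lid below -1.2 rad/s).
It fails at once if the ramekin is moved by more than 20 mm (distance of ramekin from where it was at the start of the episode above 0.02 m).
It fails at once if the salt shaker is moved by more than 20 mm (distance of shaker from where it was at the start of the episode above 0.02 m).
It also fails if it takes over 67 s, if anything falls off the work surface, if the arm or the gripper's body presses on something with over 40 N, if the wrist force passes 120 N, or if a joint passes its speed limit or range.

ROBOT

A 6-joint arm with a two-finger parallel gripper is mounted at the origin on a cart in front of the work surface, level with it; the furniture and walls round the work are solid. World frame = base frame: x ahead of the robot, y to its left, z up, the work surface at z = 0. Lengths are in m, angles in rad, forces in N, time in s.
With the tool pointing down it reaches from about 0.275 to 0.875 m from the base axis. Payload 12.5 kg.
Tool frame: the origin (TCP) lies on the centre line of the jaws, within the pads' length; the fingertips stand r.finger_overhang ahead of it and the grasp point (between the pads) lies 3 mm ahead of it (r.finger_overhang is the distance from the TCP to the fingertips, in m); z points along the fingers, y is the line along which they close (so a half turn about z gives the same grasp; the last joint's range is limited). The gripper opens to 85 mm and grips with 20 to 120 N. Pads are 22 mm wide; open, the fingers measure 114 mm over their backs; the gripper's body (76 mm by 85 mm) begins 54 mm behind the grasp point. The pads swing forward as they close: fully open they stand 13 mm farther back than shut.
Start: joints at [1.028, 0.351, 1.652, -0, 1.139, -0.085], TCP at [0.243, 0.493, 0.253] pointing down, gripper open.
Joint ranges: [-2.75, 2.75], [-0.79, 2.1], [0.01, 2.65], [-1.57, 4.71], [0.07, 3.14], [-2.87, 2.87]. Speed limits (rad/s): [2.22, 2.22, 2.79, 3.14, 3.14, 3.14].

INTERFACE

Orientations are given as a unit quaternion [x, y, z, w].
In Python, from cell import r, optics gives the robot as it stands. The module is installed in compiled form; this text tells all that it offers. Calls block until the motion is done:
- r.move_to(position, orientation): joint-space move of the TCP to a pose.
- r.move_linear(position, rot=None, vel=0.15): straight line of the TCP; rot=None keeps the orientation; vel is the mean speed in m/s.
- r.set_joints(angles): joint-space move.
- r.set_gripper(opening, squeeze=None): opening from 0.0 (shut) to 1.0 (fully open); squeeze is the grip in N (None keeps the last); returns when the fingers have stopped.
- r.sleep(seconds).
- r.inverse_kinematics(position, orientation): joint angles nearest the present ones, or None.
- optics.get_image(name): name is "scene" or "top"; returns a dict with "pixels" (480x640x3 uint8, red, green, blue), "depth" (480x640 float32, m along the optical axis (not along the pixel's ray), 0 where there is no reading), "fx", "fy", "cx", "cy" (pixels), "D" ([k1, k2, p1, p2, k3] as OpenCV has them; the pictures are not rectified), "camera_from_world" (4x4, takes a point from world to camera coordinates). Camera axes: x right, y down, z forward; pixel columns grow to the right and rows downward; lengths in m; the calibration is good to about 2 mm. A picture is of the moment at which its call begins.
A pose or a line that the arm cannot do raises r.PlanningError and nothing moves.
- r.hand_in(): hands the job in; it is judged then, once.
Readings, each from a call of its own:
- r.current_t(): time.
- r.current_q(): joint angles.
- r.current_qvel(): joint speeds.
- r.current_effort(): joint torques, N m.
- r.current_tool_pos(): TCP position.
- r.current_ee_rot(): TCP orientation.
- r.current_contact_force(): force on the tool from outside, world axes, zero at the start.
- r.current_torque(): the same for the moment, N m.
- r.current_opening(): opening from 0.0 (shut) to 1.0 (fully open).
- r.current_finger_force(): force on a finger pad.
Only numpy, scipy, OpenCV 4.12 (cv2) and the standard library are available. Lean on these libraries where they do the work, as an engineer would, in place of code of your own. Each camera call takes 0.05 s, during which the arm holds its last target. There are 200 camera calls.

## Working session

There is one attempt and no reset: what is moved stays moved. The work goes in short steps, each a Python script; the robot and the scene stay as the last script left them, time stands still between calls to the robot, and variables do not carry over. Pictures are saved under pics/ and viewed, at most 10 in all, crops included, and the job is handed in when it is done.

```bash
mkdir -p pics; cat > h.py <<'E'
import numpy as np, cv2
from cell import r, optics
def grab(n,tag):
    d=optics.get_image(n); cv2.imwrite(f'pics/{tag}.png',d['pixels'][:,:,::-1])
    np.savez(f'pics/{tag}.npz',**d); return d
def pt(d,u,v,z=None):
    K=np.array([[d['fx'],0,d['cx']],[0,d['fy'],d['cy']],[0,0,1.]])
    n=cv2.undistortPoints(np.array([[[u,v]]],float),K,np.array(d['D'],float))[0,0]
    T=np.linalg.inv(d['camera_from_world'])
    ray=T[:3,:3]@np.array([n[0],n[1],1]); o=T[:3,3]
    if z is None: s=float(np.median(d['depth'][int(v)-1:int(v)+2,int(u)-1:int(u)+2]))
    else: s=(z-o[2])/ray[2]
    return o+s*ray
E
python3 - <<'E'
from h import *
for n in('scene','top'):
    d=grab(n,n+'1'); print(n,np.round(np.linalg.inv(d['camera_from_world']),3).tolist(),d['fx'])
print(r.current_t(),r.current_ee_rot(),r.finger_overhang,r.current_contact_force())
E
```

```text
scene [[0.644, -0.578, 0.501, -0.027], [-0.764, -0.47, 0.441, -0.304], [-0.019, -0.667, -0.744, 1.017], [0.0, 0.0, 0.0, 1.0]] 552.1318068367556
top [[-0.032, -0.971, 0.237, 0.353], [-0.999, 0.031, -0.011, 0.202], [0.004, -0.237, -0.971, 1.005], [0.0, 0.0, 0.0, 1.0]] 507.7491833074339
0.1 [ 2.26930245e-01  9.73910875e-01 -4.93414802e-04 -1.67542959e-04] 0.022 [-0.84983704  0.22222075  0.45348167]
```

View pics/scene1.png

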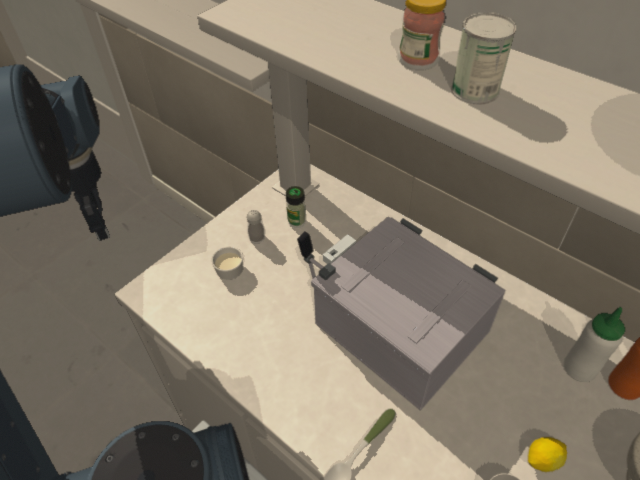

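View pics/top1.png

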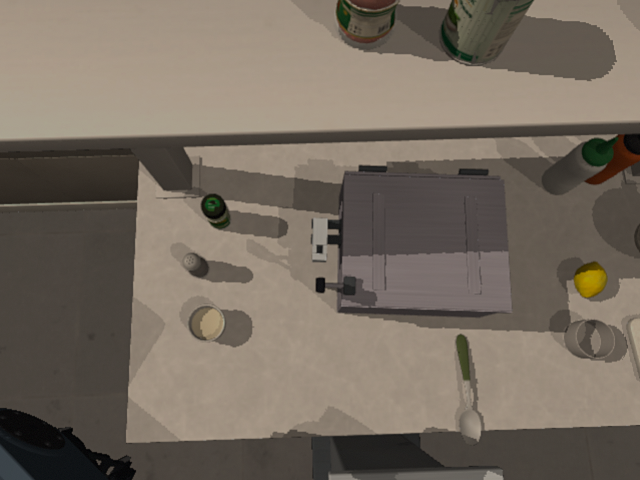

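The scene picture shows the shut box, with the handle at about (306,245) and the strip at (340,249). In the top picture the handle is at (321,285), the strip at (319,240) with a hole near (320,249), the ramekin at (208,324) and the shaker at (195,264). I'll enlarge both.

```bash
python3 - <<'E'
import cv2,numpy as np
a=cv2.imread('pics/top1.png')[160:320,290:390];b=cv2.imread('pics/scene1.png')[215:295,280:380]
a=cv2.resize(a[40:150,:],None,fx=5,fy=5,interpolation=2)
cv2.imwrite('pics/c1.png',a)   # u=290+x/5 v=200+y/5
cv2.imwrite('pics/c2.png',cv2.resize(b,None,fx=7,fy=7,interpolation=2)) #u=280+x/7 v=215+y/7
E
```

```text
(no output)
```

View pics/c1.png

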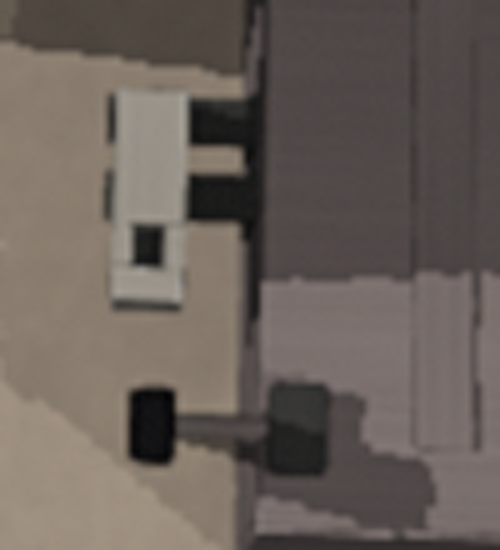

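View pics/c2.png

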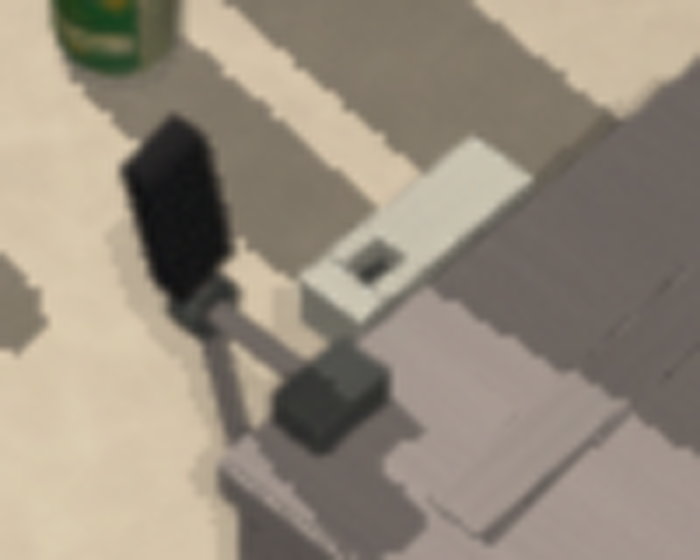

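The crops show the strip's top corners at c1 (117,90), (188,92), (182,298) and (112,297), and the hole's centre at c1 (148,246), i.e. pixel (319.6,249.2). The handle's black block is at c1 (151,425).

```bash
python3 - <<'E'
import numpy as np
from h import pt
from scipy.spatial.transform import Rotation as R
d=dict(np.load('pics/top1.npz'));s=dict(np.load('pics/scene1.npz'))
f=lambda x,y,z:pt(d,290+(x+.5)/5-.5,200+(y+.5)/5-.5,z)
g=lambda x,y,z:pt(s,280+(x+.5)/7-.5,215+(y+.5)/7-.5,z)
A=[('bl',f(117,90,.12),g(475,135,.12)),('br',f(188,92,.12),g(530,180,.12)),('fr',f(182,298,.12),g(360,322,.12)),('fl',f(112,297,.12),g(303,280,.12)),('hole',f(148,246,.12),g(372,262,.12))]
for n,a,b in A: print(n,np.round(a,4),np.round(b,4))
print('depth strip',pt(d,320,230)[2])
for c in ((343,171),(502,176),(511,311),(340,311)): print('lid',np.round(pt(d,*c,.163),4))
for n,D,(u0,u1,v0,v1) in(('top',d,(314,327,274,296)),('scene',s,(294,318,228,262))):
    P=[]
    for v in range(v0,v1):
        for u in range(u0,u1):
            if D['pixels'][v,u].max()<40:
                P.append(pt(D,u,v))
    P=np.array(P);P=P[(P[:,2]>.17)];T=P[P[:,2]>P[:,2].max()-.006]
    print(n,len(P),P.min(0),P.max(0),'topface',len(T),T.mean(0),T.min(0),T.max(0),'mean',P.mean(0))
for z,(u,v) in ((.0,(195,264)),(0,(208,324))): print(pt(d,u,v))
E
```

```text
bl [0.6043 0.1742 0.12  ] [0.6045 0.1746 0.12  ]
br [0.6027 0.1485 0.12  ] [0.6007 0.1502 0.12  ]
fr [0.5268 0.1539 0.12  ] [0.5249 0.1552 0.12  ]
fl [0.528  0.1788 0.12  ] [0.5265 0.1787 0.12  ]
hole [0.5461 0.1652 0.12  ] [0.545  0.1671 0.12  ]
depth strip 0.11940101232139488
lid [0.6758 0.1195 0.163 ]
lid [ 0.6577 -0.16    0.163 ]
lid [ 0.4217 -0.1453  0.163 ]
lid [0.4307 0.1369 0.163 ]
top 122 [0.45370784 0.16476142 0.23413412] [0.474561   0.17752468 0.24138991] topface 120 [0.4647098  0.17126475 0.23906653] [0.45488752 0.16476142 0.23576143] [0.474561   0.17752468 0.24138991] mean [0.46452985 0.17123005 0.23898571]
scene 211 [0.45154122 0.16299106 0.18195477] [0.47614433 0.1740428  0.24264768] topface 43 [0.46227304 0.16853182 0.23948116] [0.45249148 0.16443993 0.23675973] [0.47113814 0.17316435 0.24264768] mean [0.4627133  0.16657982 0.21767468]
[0.53240877 0.39341915 0.08498012]
[0.42695144 0.37890233 0.02552291]
```

```bash
cat >> h.py <<'E'
from scipy.spatial.transform import Rotation as R
YAW=-0.064; U=np.array([np.cos(YAW),np.sin(YAW),0]); V=np.array([-U[1],U[0],0]); Z=np.array([0,0,1.])
O=np.array([.463,.1705,0])+.090*U-.180*V      # box origin
G=.061                                        # pivot -> TCP along the rod
def world(x,z): return O+x*U+.18*V+z*Z
def tool(x,z,t,g=G):
    up=np.cos(t)*Z-np.sin(t)*U
    m=np.column_stack([np.cross(V,-up),V,-up])
    return world(x,z)+g*up, R.from_matrix(m).as_quat()
def piv(q): return .110-.2*np.cos(q)+.01*np.sin(q), .155+.2*np.sin(q)+.01*np.cos(q)
def F():
    f=r.current_contact_force(); return np.round([f@U,f@V,f[2]],2)
E
python3 - <<'E'
from h import *
print('hole box x',(np.array([.5456,.1661,0])-O)@U,(np.array([.5456,.1661,0])-O)@V)
p,q=tool(*piv(0),0)
for qq,t in((0,0),(.63,0),(.63,.3),(.45,.4),(.45,.54)): print(np.round(r.inverse_kinematics(*tool(*piv(qq),t)),2))
r.move_linear(r.current_tool_pos()+[0,0,.08])
r.move_to(p+[0,0,.11],q); r.set_gripper(.55,60); f0=F()
r.move_linear(p,q,.1); print(f0,F()); 
r.set_gripper(0,60); r.sleep(.3)
print(F(),r.current_opening()*85,r.current_finger_force(),r.current_t(),r.current_tool_pos()-p)
grab('scene','s2');grab('top','t2')
E
```

```text
hole box x -0.007287699265864699 0.18089180001455052
[ 0.26  0.28  1.82 -0.    1.04 -1.25]
[ 0.23  0.24  1.57 -0.    1.32 -1.27]
[ 0.29  0.09  1.79 -0.12  0.98 -1.16]
[ 0.33  0.05  1.94 -0.21  0.79 -1.05]
[ 0.37  0.    2.04 -0.37  0.64 -0.89]
[-0.74  0.34 -0.36] [ 0.32  0.02 -0.44]
[-1.25 -1.    6.66] 13.467872534730368 59.007883071899414 4.6417 [1.36346063e-04 2.83471809e-05 3.85441814e-04]
```

```bash
python3 - <<'E'
from h import *
for q in np.arange(.05,.66,.05):
    r.move_linear(*tool(*piv(q),0),.06)
    f=F(); print(round(q,2),f)
    if abs(f[0])>20 or abs(f[2])>25: break
print(r.current_t(),r.current_torque()); grab('scene','s3')
a=cv2.imread('pics/s3.png')[190:310,260:400]; cv2.imwrite('pics/c3.png',cv2.resize(a,None,fx=5,fy=5,interpolation=2))
E
```

```text
0.05 [ 2.13  0.51 -3.93]
0.1 [ 2.02  0.27 -4.4 ]
0.15 [ 1.96  0.85 -5.26]
0.2 [ 1.72  1.52 -5.27]
0.25 [ 0.95  0.11 -4.33]
0.3 [ 0.89  0.25 -5.59]
0.35 [ 0.73  0.87 -4.14]
0.4 [-0.86 -1.01 -4.66]
0.45 [-0.94 -1.02 -3.99]
0.5 [ 5.91 -0.56 -8.74]
0.55 [  9.45  -0.09 -10.33]
0.6 [ 6.18  0.37 -8.77]
0.65 [  4.94  -0.72 -10.22]
8.8583 [-0.2691489  -1.19920834 -0.21388649]
```

View pics/c3.png

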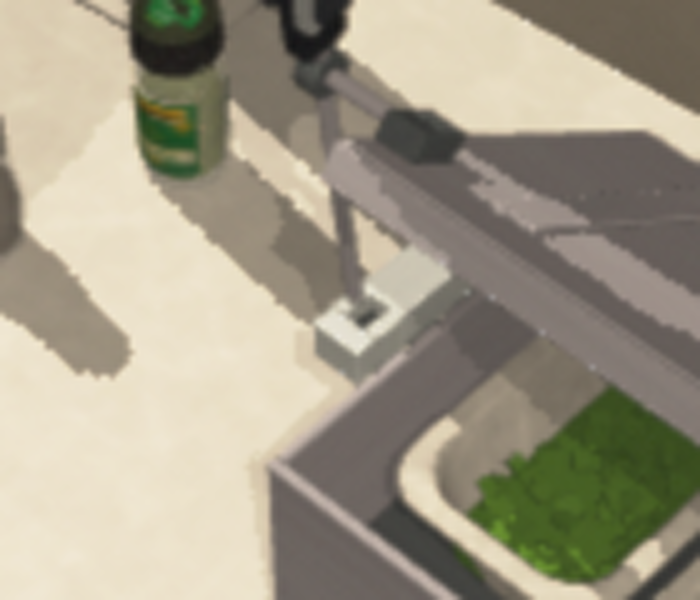

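The foot sits at about c3 (360,305), i.e. full pixel (331.5,250.5), in front of the hole. The lid is open and the handle is in the gripper. I'll compare this with the model.

```bash
python3 - <<'E'
from h import *
s=dict(np.load('pics/s3.npz'))
def proj(P):
    T=s['camera_from_world'];rv,_=cv2.Rodrigues(T[:3,:3]);K=np.array([[s['fx'],0,s['cx']],[0,s['fy'],s['cy']],[0,0,1.]])
    return cv2.projectPoints(np.array([P]),rv,T[:3,3],K,np.array(s['D']))[0][0,0]
c=lambda P:np.round((proj(P)-[260,190]+.5)*5-.5,0)
x,z=piv(.65); print('pivot',c(world(x,z)),'mid',c(world(x,z-.07)),'foot',c(world(x,z-.15)),x,z-.15)
print('tilted',[(t,c(world(x+.15*np.sin(t),z-.15*np.cos(t)))) for t in(-.1,.1,.2)])
print('hole',c(world(-.0073,.12)),'hanging foot',c(world(-.09,.015)))
print(F(),r.current_torque(),r.current_tool_pos()-tool(x,z,0)[0])
d=grab('top','t3');a=cv2.imread('pics/t3.png')[180:300,270:410]; cv2.imwrite('pics/c4.png',cv2.resize(a,None,fx=5,fy=5,interpolation=2))
E
```

```text
pivot [303.  86.] mid [307. 212.] foot [310. 341.] -0.043164895652450797 0.13399811913269852
tilted [(-0.1, array([285., 361.])), (0.1, array([335., 319.])), (0.2, array([360., 296.]))]
hole [370. 313.] hanging foot [241. 575.]
[ 6.07 -0.36 -8.45] [-0.23138247 -1.21241397 -0.18984027] [ 0.00107691 -0.00022627  0.00039349]
```

View pics/c4.png

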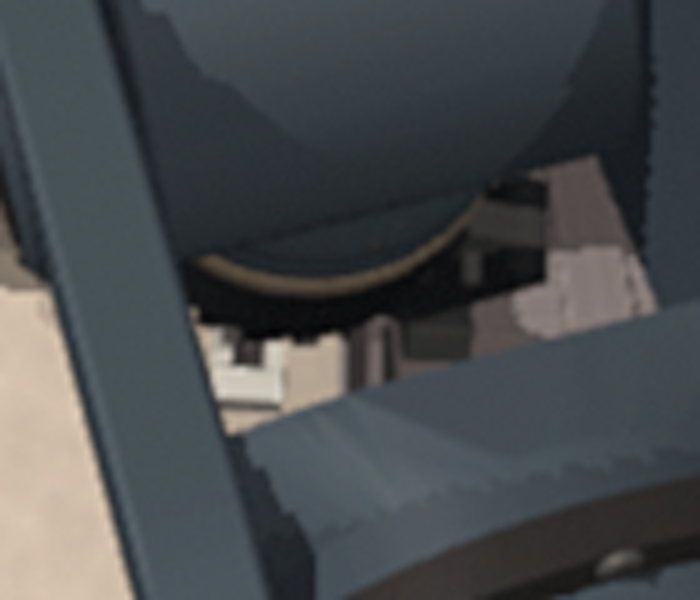

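The top view is blocked by the arm; only the hole, at c4 (247,348), is visible. In c3 the rod appears tilted. I'll check whether it already hung tilted at the start.

```bash
cat > fit.py <<'E'
from h import *
def projs(s,P):
    T=s['camera_from_world'];rv,_=cv2.Rodrigues(T[:3,:3]);K=np.array([[s['fx'],0,s['cx']],[0,s['fy'],s['cy']],[0,0,1.]])
    return cv2.projectPoints(np.array(P,float),rv,T[:3,3],K,np.array(s['D'],float))[0][:,0]
E
python3 - <<'E'
from fit import *
s=dict(np.load('pics/scene1.npz'))
for dx in(0,.008):
  for t in(0,.12,.2):
    P=[world(-.09+dx-h*np.sin(t),.165+h*np.cos(t)) for h in(76,16,0,-40)] if 0 else [world(-.09+dx-h*np.sin(t),.165+h*np.cos(t)) for h in(.076,.016,0,-.03)]
    print(dx,t,np.round((projs(s,P)-[280,215]+.5)*7-.5).tolist())
a=cv2.imread('pics/s3.png')[185:265,300:360]; b=cv2.imread('pics/s2.png')[215:295,280:340]
cv2.imwrite('pics/c5.png',np.hstack([cv2.resize(i,None,fx=6.5,fy=6.5,interpolation=2) for i in(a,b)]))
E
```

```text
0 0 [[166.0, 151.0], [175.0, 293.0], [178.0, 328.0], [182.0, 394.0]]
0 0.12 [[142.0, 171.0], [171.0, 297.0], [178.0, 328.0], [191.0, 386.0]]
0 0.2 [[126.0, 186.0], [167.0, 300.0], [178.0, 328.0], [196.0, 380.0]]
0.008 0 [[187.0, 134.0], [196.0, 276.0], [198.0, 312.0], [202.0, 377.0]]
0.008 0.12 [[164.0, 154.0], [191.0, 280.0], [198.0, 312.0], [210.0, 370.0]]
0.008 0.2 [[148.0, 169.0], [188.0, 283.0], [198.0, 312.0], [216.0, 364.0]]
```

View pics/c5.png

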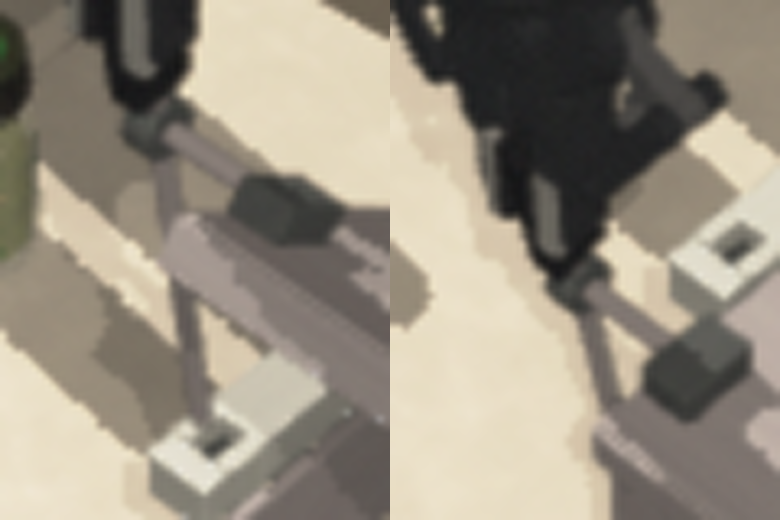

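```bash
python3 - <<'E'
from fit import *
from scipy.optimize import least_squares
s=dict(np.load('pics/s3.npz'));s1=dict(np.load('pics/scene1.npz'))
def fit(s,px,hs,x0,free):
    f=lambda p:(projs(s,[world(p[0]-h*np.sin(p[1]),p[2]+h*np.cos(p[1])) for h in hs])-px).ravel()
    a=least_squares(f,x0); return np.round(a.x,4),np.round(a.fun,1)
C=lambda x,y,u,v,k:[u+(x+.5)/k-.5,v+(y+.5)/k-.5]
print('start',fit(s1,[C(165,152,280,215,7),C(204,305,280,215,7)],[.076,0],[-.08,.1,.165],1))
print('now',fit(s,[C(155,125,300,185,6.5),C(200,425,300,185,6.5)],[0,-.15],[-.04,.1,.28],1))
E
```

```text
start (array([-0.0794,  0.1473,  0.1658]), array([-0., -0.,  0.,  0.]))
now (array([-0.0345,  0.1158,  0.2855]), array([ 0.,  0., -0., -0.]))
```

The rod hung tilted by about 0.14 rad, so the pivot sits about 9 mm further back than I assumed, and the hole is at box x of about -16 mm. The extra force lies along the lid. I'll correct the model, relieve that force, and swing with compliance.

```bash
cat > ctl.py <<'E'
from fit import *
import h, json, os
h.O[:]=h.O+.009*U                 # corrected box frame (world() uses it)
HOLE=-.0163
S=json.load(open('st.json')) if os.path.exists('st.json') else dict(q=.65,t=.12,e=0.,a=.12)
def cmd(vel=.05):
    q,t,e=S['q'],S['t'],S['e']; x,z=piv(q); s=t-S['a']
    x+=e*np.cos(q); z-=e*np.sin(q)
    up=np.cos(s)*Z-np.sin(s)*U; ax=np.cos(s)*U+np.sin(s)*Z
    m=np.column_stack([np.cross(V,-up),V,-up])
    r.move_linear(world(x,z)-.0082*ax+.061*up,R.from_matrix(m).as_quat(),vel)
    json.dump(S,open('st.json','w'))
def along():
    f=F(); q=S['q']; return f[0]*np.cos(q)-(f[2]+4.5)*np.sin(q)
def relax(): S['e']+=float(np.clip(.0002*along(),-.0015,.0015))
def foot(): x,z=piv(S['q']); return x+.15*np.sin(S['t']),z-.15*np.cos(S['t'])
def tfor(q,fx): return float(np.arcsin((fx-piv(q)[0])/.15))
E
python3 - <<'E'
from ctl import *
for i in range(5):
    relax(); cmd(.02); print(round(S['e'],4),F(),round(along(),1))
n0,n1=S['t'],tfor(.65,HOLE)
for t in np.linspace(n0,n1,4)[1:]: S['t']=t; cmd(); relax()
for q in np.arange(.63,.495,-.02):
    S['q']=float(q); S['t']=tfor(q,HOLE); cmd(); f=F(); print(round(q,2),round(S['t'],3),np.round(foot(),4),f,round(along(),1),round(S['e'],4)); relax()
    if abs(f[0])>15 or f[2]>6: break
print(r.current_t()); grab('scene','s4')
a=cv2.imread('pics/s4.png')[185:265,300:380]; cv2.imwrite('pics/c6.png',cv2.resize(a,None,fx=7,fy=7,interpolation=2))
E
```

```text
0.0015 [-5.7  -1.15 -1.38] -6.4
0.0002 [ 2.18 -1.54 -5.97] 2.6
0.0007 [ 0.31 -1.87 -4.64] 0.3
0.0008 [-0.42 -3.21 -4.73] -0.2
0.0008 [-2.27 -3.16 -2.97] -2.7
0.63 0.197 [-0.0163  0.1338] [ 0.21 -3.8  -5.48] 0.7 0.0007
0.61 0.214 [-0.0163  0.1312] [-0.8  -3.84 -4.58] -0.6 0.0008
0.59 0.231 [-0.0163  0.1286] [ 0.77 -3.81 -3.98] 0.4 0.0007
0.57 0.247 [-0.0163  0.1259] [ 0.21 -4.29 -5.84] 0.9 0.0008
0.55 0.263 [-0.0163  0.1232] [-1.52 -3.82 -4.42] -1.3 0.001
0.53 0.278 [-0.0163  0.1205] [ 2.01 -4.09 -6.36] 2.7 0.0007
0.51 0.293 [-0.0163  0.1178] [-2.33 -4.2  -3.45] -2.5 0.0012
12.7167
```

View pics/c6.png

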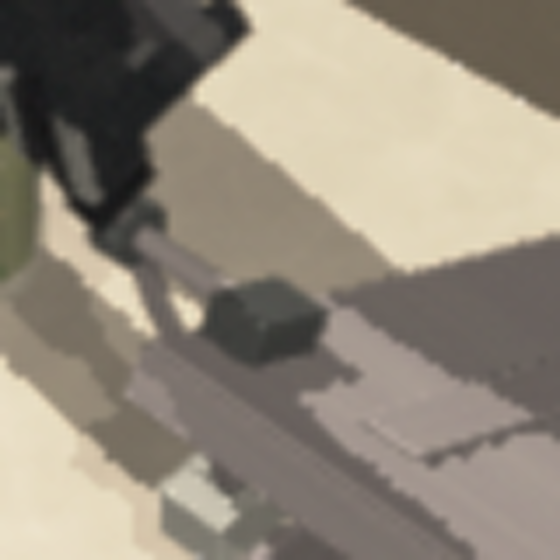

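The picture shows the handle held, the lid's edge hiding the foot, and the strip's front at c6 (200,500). No contact is felt yet, so I'll lower in fine steps with a force guard.

```bash
python3 - <<'E'
from ctl import *
for i in range(30):
    S['q']-=.005; S['t']=tfor(S['q'],HOLE); cmd(.02); r.sleep(.05)
    f=np.mean([F() for _ in range(3)],0); print(round(S['q'],3),round(S['t'],3),round(foot()[1],4),np.round(f,1),round(S['e'],4))
    if f[2]>0 or abs(f[0])>8: break
    relax()
print(r.current_t(),r.current_torque())
E
```

```text
0.505 0.297 0.1171 [-3.6 -3.9 -2.7] 0.0012
0.5 0.301 0.1164 [ 2.8 -3.8 -7.6] 0.0004
0.495 0.304 0.1157 [-0.5 -2.8 -4.1] 0.0012
0.49 0.308 0.115 [-1.2 -3.  -3.8] 0.0011
0.485 0.311 0.1143 [ 1.6 -2.6 -4.9] 0.0008
0.48 0.315 0.1136 [-2.  -2.7 -5.4] 0.0011
0.475 0.319 0.1129 [ 1.6 -2.9 -5. ] 0.0009
0.47 0.322 0.1122 [-2.7 -2.6 -1.2] 0.0012
0.465 0.326 0.1115 [ 3.3 -2.8 -4.8] 0.0004
0.46 0.329 0.1108 [-2.8 -4.7  5.8] 0.001
15.7667 [-0.79188774  0.10294883 -0.22657807]
```

```bash
python3 - <<'E'
from ctl import *
q0=S['q']+.004
S['q']=q0; S['t']=tfor(q0,HOLE); cmd(.02); r.sleep(.1); T0=r.current_torque()@V; print(F(),T0)
for sg in(1,-1):
    for k in range(1,9):
        S['t']=tfor(q0,HOLE+sg*k*.001); cmd(.02); r.sleep(.05)
        f=np.mean([F() for _ in range(3)],0); T=r.current_torque()@V-T0
        print(sg*k,np.round(f,1),round(T,2))
        if abs(T)>.7 or abs(f[0])>9 or f[2]>8: break
    S['t']=tfor(q0,HOLE); cmd(.02)
print(r.current_t(),F())
E
```

```text
[-4.65 -4.    5.05] 0.139869566602455
1 [-2.2 -4.   4.6] 0.19
2 [ 0.9 -3.2  2.8] 0.09
3 [-0.4 -2.  -1.7] -0.0
4 [-0.8 -1.9 -4.1] 0.1
5 [-0.2 -1.1 -6. ] 0.27
6 [ 0.4 -0.6 -5.4] 0.21
7 [ 1.8 -1.1 -7.8] 0.21
8 [ 6.3 -0.1 -8.4] 0.29
-1 [-1.1 -2.6  4.9] -0.03
-2 [-4.2 -3.1  6.3] -0.07
-3 [-6.3 -3.3  7.8] 0.14
-4 [-7.6 -4.9  8.8] 0.16
20.2917 [-5.33 -3.11  2.16]
```

```bash
python3 - <<'E'
from ctl import *
grab('scene','s5')
def ang(tag):
    s=dict(np.load(f'pics/{tag}.npz')); H,W=s['depth'].shape
    K=np.array([[s['fx'],0,s['cx']],[0,s['fy'],s['cy']],[0,0,1.]])
    uu,vv=np.meshgrid(np.arange(280,520),np.arange(150,400)); 
    n=cv2.undistortPoints(np.stack([uu,vv],-1).reshape(-1,1,2).astype(float),K,s['D'].astype(float))[:,0]
    dz=s['depth'][150:400,280:520].ravel(); ok=dz>0
    T=np.linalg.inv(s['camera_from_world']); P=(np.c_[n,np.ones(len(n))]*dz[:,None])@T[:3,:3].T+T[:3,3]
    P=P-h.O; b=np.c_[P@U,P@V,P[:,2]][ok]
    b=b[(abs(b[:,1])<.12)&(b[:,0]<.1)&(b[:,0]>-.13)&(b[:,2]>.15)]
    best=None; rng=np.random.default_rng(0)
    for _ in range(300):
        i=rng.choice(len(b),3,False); M=np.c_[b[i],]; 
        nn=np.cross(M[1]-M[0],M[2]-M[0]); L=np.linalg.norm(nn)
        if L<1e-4: continue
        nn/=L; m=abs((b-M[0])@nn)<.003
        if best is None or m.sum()>best.sum(): best=m
    c=b[best]; A=np.c_[c[:,:2],np.ones(len(c))]; k=np.linalg.lstsq(A,c[:,2],rcond=None)[0]
    print(tag,len(c),'angle',np.arctan(-k[0]),'sidetilt',k[1],'z at hinge x=.11',k[2]+.11*k[0])
for t in('scene1','s3','s4','s5'): ang(t)
print(S, F())
E
```

```text
scene1 10997 angle 0.0006152610032433514 sidetilt 0.00013489983546602358 z at hinge x=.11 0.15967888220997628
s3 4660 angle 0.6408688656179877 sidetilt 0.002340029875679772 z at hinge x=.11 0.1629995947325919
s4 6784 angle 0.49771386798463446 sidetilt 0.001551800900660899 z at hinge x=.11 0.16190954684861555
s5 7397 angle 0.4548447594928284 sidetilt 0.0014415369137183998 z at hinge x=.11 0.16152291498552018
{'q': 0.46399999999999986, 't': 0.3262827672983454, 'e': 0.001038014997791502, 'a': 0.12} [-5.32 -2.85  3.18]
```

```bash
python3 - <<'E'
from ctl import *
s=dict(np.load('pics/s5.npz'));im=cv2.imread('pics/s5.png')
u0,v0,k=295,190,8
a=cv2.resize(im[v0:v0+75,u0:u0+75],None,fx=k,fy=k,interpolation=2); b=a.copy()
x,z=piv(.455)
for t,c in((.326,(0,0,255)),(.5,(0,255,0))):
    P=[world(x+d*np.sin(t),z-d*np.cos(t)) for d in(0,.15)]
    p=((projs(s,P)-[u0,v0]+.5)*k).astype(int); cv2.line(b,tuple(map(int,p[0])),tuple(map(int,p[1])),c,1)
cv2.circle(b,tuple(int(i) for i in (projs(s,[world(HOLE,.12)])[0]-[u0,v0]+.5)*k),4,(255,0,0),1)
cv2.imwrite('pics/c7.png',b[:600,:600])
E
```

```text
(no output)
```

View pics/c7.png

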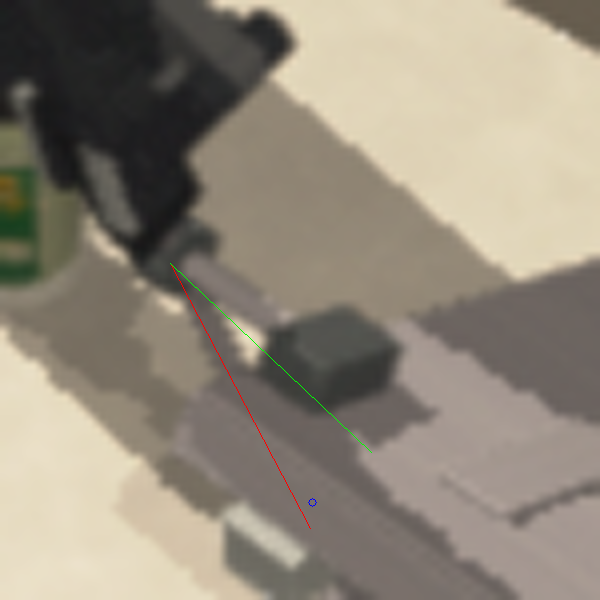

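The red line (model t=0.326) lies along the visible rod from (190,290) to (225,365); a foot standing on top of the strip (green) is ruled out. Together with the measured lid angle of 0.455, this puts the tip at about z = 110 mm, in the hole. I'll release and back off along the handle.

```bash
python3 - <<'E'
from ctl import *
r.set_gripper(.2); r.sleep(.3); print(F(),r.current_opening())
r.set_gripper(.5); r.sleep(.2)
ax=R.from_quat(r.current_ee_rot()).as_matrix()[:,2]
r.move_linear(r.current_tool_pos()-.11*ax,None,.08)
r.move_linear(r.current_tool_pos()+[-.03,.15,.05],None,.15)
r.sleep(.5); print(F(),r.current_t())
s=grab('scene','s6'); grab('top','t6')
a=cv2.imread('pics/s6.png')[185:305,290:450]; b=cv2.imread('pics/t6.png')[170:290,270:430]
cv2.imwrite('pics/c8.png',np.vstack([cv2.resize(i,None,fx=2.5*1,fy=2.5*1,interpolation=2) for i in(a,b)]))
E
```

```text
[ 1.18 -0.14 -0.45] 0.20320066480189997
[0.81 0.52 0.82] 24.675
```

View pics/c8.png

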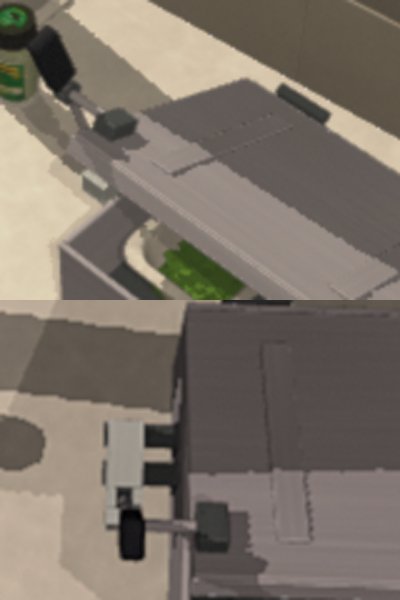

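The lid stands open on the rod, the gripper is clear, and the foot goes into the hole at about c8 (122,497) in the lower half. Handing in.

```bash
python3 -c "
from h import *
print(r.hand_in())"
```

```text
the job is handed in; nothing more can be done
None
```

The lid stands open on the prop rod with its foot in the hole, the gripper is clear, and the job is handed in at about 25 s; the foot brushed the strip's front edge lightly during the lift, and no verdict was returned.

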